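# Load the slide-out curing tray

## Robot

A 6-joint arm with a two-finger parallel gripper is mounted at the origin on the work surface; the furniture and walls round the work are solid. World frame = base frame: x ahead of the robot, y to its left, z up, the work surface at z = 0. Lengths are in m, angles in rad, forces in N, time in s.
With the tool pointing down it reaches from about 0.275 to 0.875 m from the base axis. Payload 12.5 kg.
Tool frame: the origin (TCP) lies at the very end of the fingers, on their centre line; the grasp point (between the pads) lies 19 mm behind it; z points along the fingers, y is the line along which they close (so a half turn about z gives the same grasp; the last joint's range is limited). The gripper opens to 85 mm and grips with 20 to 120 N. Pads are 22 mm wide; open, the fingers measure 114 mm over their backs; the gripper's body (76 mm by 85 mm) begins 54 mm behind the grasp point. The pads swing forward as they close: fully open they stand 13 mm farther back than shut.
Start: joints at [1.104, 0.351, 1.652, -0, 1.139, -0.085], TCP at [0.205, 0.51, 0.231] pointing down, gripper open.
Joint ranges: [-2.75, 2.75], [-0.79, 2.1], [0.01, 2.65], [-1.57, 4.71], [0.07, 3.14], [-2.87, 2.87]. Speed limits (rad/s): [2.22, 2.22, 2.79, 3.14, 3.14, 3.14].

## Interface

Orientations are given as a 3x3 rotation matrix whose columns are the frame's x, y, z axes.
In Python, from bench import manip gives the robot as it stands. Calls block until the motion is done:
- manip.move_ptp(position, orientation): joint-space move of the TCP to a pose.
- manip.move_l(position, attitude=None, max_speed=0.15): straight line of the TCP; attitude=None keeps the orientation; max_speed is the mean speed in m/s.
- manip.move_j(angles): joint-space move.
- manip.set_gripper(opening, effort=None): opening from 0.0 (shut) to 1.0 (fully open); effort is the grip in N (None keeps the last); returns when the fingers have stopped.
- manip.dwell(seconds).
- manip.inverse_kinematics(position, orientation): joint angles nearest the present ones, or None.
- manip.grab_frame(name): name is "scene" or "top" or "wrist"; returns (picture, depth): 420x560x3 uint8, red, green, blue; 420x560 float32, m along the optical axis (not along the pixel's ray), 0 where there is no reading.
- manip.get_calibration(name): a dict with "camera_matrix" (3x3 intrinsics, pixels), "k1" (the pictures are not rectified: a ray, as slopes to the right and down, at radius r is drawn at 1 + k1 r^2 times it, then the intrinsics apply), "R" (3x3) and "t" (3): a world point X has camera coordinates R X + t. Camera axes: x right, y down, z forward; pixel columns grow to the right and rows downward; lengths in m; the calibration is good to about 2 mm. A picture is of the moment at which its call begins: read the wrist's pose just before it. get_calibration takes no time and is no camera call; for the wrist camera it gives the pose at the moment of the call.
A pose or a line that the arm cannot do raises manip.Unreachable and nothing moves.
- manip.sign_off(): hands the job in; it is judged then, once.
Trained networks look in the newest picture that a camera, given by its name, has taken for a name from the list of things; names that differ only in an ending like _2 or _b are one class to them, and where a whole thing is asked for, a point or a joint stands for the part that bears it (a point fixed in the world has none). Each returns a list of dicts, best first, with "confidence" (0 to 1); they miss things now and then, are a little off and sometimes report something else, mostly with a low value. They report only what shows in the picture. A call takes as long as a camera call.
- manip.look_for(camera, name): "at" ([x, y, z] in m, in world coordinates, good to about 4 mm: the middle of the surface that is visible of it).
Readings, each from a call of its own:
- manip.current_time(): time.
- manip.current_qpos(): joint angles.
- manip.current_joint_vel(): joint speeds.
- manip.current_joint_torque(): joint torques, N m.
- manip.current_ee_pos(): TCP position.
- manip.current_tcp_rot(): TCP orientation.
- manip.current_force(): force on the tool from outside, world axes, zero at the start.
- manip.current_ft_torque(): the same for the moment, N m.
- manip.current_grip_width(): opening from 0.0 (shut) to 1.0 (fully open).
- manip.current_grip_force(): force on a finger pad.
Only numpy, scipy, OpenCV 4.12 (cv2) and the standard library are available. Lean on these libraries where they do the work, as an engineer would, in place of code of your own. Each camera call takes 0.05 s, during which the arm holds its last target. There are 200 camera calls.

## Task

Cure the carved puppet limbs: turn both quarter-turn cams on the curing cabinet's cover to unlocked, swing the cover right up, and pull the tray out until it locks. Lay every bare-wood limb on the bench flat in the tray, lengthways along a lane and no more than one to a lane, then press the release so that the tray goes fully home, shut the cover and lock both cams again. Leave the other things on the bench where they are.

Things in the scene. Friction and masses are not known exactly. Their poses are not given: they have to be found in the camera images.
- limb_b: carved bare-wood puppet limb with a screw eye at one end, 141 mm long over the eye, 31 mm wide, 26 mm thick, lying flat; about 60 g. Origin at the middle of its underside; its y axis runs along its length, z up. It may be absent (None).
- limb_c: carved bare-wood puppet limb with a screw eye at one end, 131 mm long over the eye, 26 mm wide, 22 mm thick, lying flat; about 40 g. Origin at the middle of its underside; its y axis runs along its length, z up. It may be absent (None).
- limb_e: carved bare-wood puppet limb with a screw eye at one end, 146 mm long over the eye, 30 mm wide, 26 mm thick, lying flat; about 70 g. Origin at the middle of its underside; its y axis runs along its length, z up. It may be absent (None).
- cabinet: grey bench curing cabinet, 188 (x) by 210 (y) by 100 mm high, fixed to the bench. Origin: on its underside, 95 mm from its rear and 115 mm from its front; z up; y is the way the tray slides out (roughly to the robot's left), x points roughly away from the robot. Its rear (y -95 to +10 mm) is a fixed hood, top at z 100 mm; the hinged cover closes the front (y +10 to +115).
- cover (a joint): hinged cover over the cabinet's front bay, rad: 0 = shut, up to 2.1 = swung up and back. 176 mm along the cabinet's x, 106 mm from hinge to front edge. Friction hinge: stays at any angle, about 3 N at the handle moves it. Shut, its front lip holds the tray in. It cannot be lifted while a cam is locked; shut it with both cams unlocked.
- cover_hinge (a point): middle of the cover's hinge line, in the cabinet's frame at (0, 10, 100) mm; axes as the cabinet's
- cover_handle (a point): middle of the cover's handle, a black round bar of 10 mm diameter and 60 mm length along the cabinet's x axis on two posts; the bar's axis stands 34 mm off the cover's outer face and 98 mm from the hinge. It can be pinched from above and turns in the jaws as the cover swings. Axes: the cover's (as the cabinet's when shut).
- cam_far (a joint): quarter-turn cam fastener in the cover, on the side away from the robot (cabinet x +60 mm, 50 mm from the hinge), rad: 0 = locked (wing along the cabinet's x axis), 1.57 = unlocked (wing along y); positive turns are anticlockwise seen from above. It stays where it is left (0.04 N m). It frees the cover from about 1.1 rad.
- cam_near (a joint): the like cam fastener on the side toward the robot (cabinet x -60 mm); 0 = locked, 1.57 = unlocked, positive anticlockwise from above
- cam_far_grip (a point): on the far cam's axis, middle of its black wing: 36 mm long, 10 mm thick, from 4 to 26 mm above the cover's face, this point 15 mm above the face. The x axis runs along the wing.
- cam_near_grip (a point): the same point of the near cam; the x axis runs along the wing
- tray (a joint): the tray on telescopic slides, m: 0 = home, grows as it comes out along the cabinet's y axis. Damped self-closing slides draw it home with about 3 N (at about 0.08 m/s) unless it is locked. Pulled out to its stop (0.146) it locks by itself and rests near 0.139 when let go.
- tray_handle (a point): middle of the tray's pull bar, a black round bar, 10 mm diameter, 72 mm long along the cabinet's x axis, at z 80 mm, 25 mm above the tray's front fascia (top at z 54 mm); reached from above once the cover is open; 93 mm before the hood's edge when the tray is home
- release (a joint): the tray's release button, m: 0 = up, 0.010 = fully pressed; springy, 2 N to start and 6 N at the bottom. Pressed by more than 0.005 it frees the locked tray, which then runs home by itself even if the button is let go.
- release_top (a point): middle of the top of the release button, a black round button, 26 mm across, pressed downward, on the dark block at the cabinet's side toward the robot; 24 mm outside the cabinet's side wall, 79 mm above the bench
- lane_rear (a point): middle of the tray's rear lane, on the tray floor (26 mm above the bench). The tray has three lanes along the cabinet's x, each 158 mm long, 45 mm wide, parted by ribs 4 mm high; side walls stand 20 mm over the floor. Axes as the cabinet's. With the tray locked out the lanes lie clear of the hood.
- lane_mid (a point): the same point of the middle lane, 48 mm on
- lane_front (a point): the same point of the front lane, 48 mm on; the pull bar is 65 mm beyond it
- wood_wedge: plain wood block with a pencil line, 45 x 120 x 40 mm, lying near the limbs; not part of the job. Origin at the middle of its underside.
- sanding_block: cork sanding block, 62 x 112 x 36 mm; not part of the job. Origin at the middle of its underside.
- tube_green: small paint tube, 110 mm, near the bench's far edge; not part of the job. Origin at the middle of its underside.

How it is judged:
By the outcome, as a careful person would: the job done as asked, in the order asked, and still so for the second after the job is handed in, with the robot touching nothing.
Of limb_b, limb_c, limb_e only 2 to 3 are there at a start; the rules pass over those that are not, and their reading is None.
At some moment in a run one of limb_b, limb_c, limb_e may be knocked a few centimetres aside while the robot is not near it.
Once in a run the grip may slacken for a moment while it holds something.
It also fails if it takes over 210 s, if anything falls off the work surface, if the arm or the gripper's body presses on something with over 40 N, if the wrist force passes 120 N, or if a joint passes its speed limit or range.

## Working session

There is one attempt and no reset: what is moved stays moved. The work goes in short steps, each a Python script; the robot and the scene stay as the last script left them, time stands still between calls to the robot, and variables do not carry over. Pictures are saved under pics/ and viewed, at most 14 in all, crops included, and the job is handed in when it is done.

```bash
ls; mkdir -p pics
python3 - <<'E'
from bench import manip as m
import cv2,numpy as np
for c in ["scene","top"]:
    p,d=m.grab_frame(c); cv2.imwrite(f"pics/{c}0.png",p[:,:,::-1]); np.save(f"pics/{c}0.npy",d)
    k=m.get_calibration(c); print(c,k)
    for n in ["limb_b","cabinet","cover_handle","cam_far_grip","cam_near_grip","release_top","wood_wedge","sanding_block","tube_green"]:
        print(n,[(np.round(r["at"],3).tolist(),round(r["confidence"],2)) for r in m.look_for(c,n)])
print(m.current_time(), m.current_tcp_rot().round(2).tolist())
E
```

```text
pics
scene {'camera_matrix': array([[424.37313722,   0.        , 276.20965364],
       [  0.        , 424.37313722, 221.17252487],
       [  0.        ,   0.        ,   1.        ]]), 'k1': -0.07419617092971746, 'R': array([[ 0.856312  , -0.51618836, -0.01671362],
       [-0.3277801 , -0.51818064, -0.78996774],
       [ 0.39911148,  0.68193724, -0.61292057]]), 't': array([-0.42259084,  0.19247972,  0.84120991])}
limb_b [([0.443, 0.241, 0.02], 0.82), ([0.483, 0.131, 0.02], 0.81)]
cabinet [([0.482, -0.333, 0.102], 0.57)]
cover_handle [([0.509, -0.251, 0.1], 0.66)]
cam_far_grip [([0.579, -0.264, 0.116], 0.78)]
cam_near_grip [([0.456, -0.25, 0.113], 0.6), ([0.576, -0.261, 0.113], 0.38)]
release_top [([0.399, -0.259, 0.081], 0.61)]
wood_wedge [([0.33, 0.155, 0.037], 0.56), ([0.511, -0.252, 0.103], 0.48)]
sanding_block [([0.306, -0.23, 0.03], 0.94)]
tube_green [([0.598, 0.076, 0.012], 0.8)]
top {'camera_matrix': array([[534.47122802,   0.        , 279.62158397],
       [  0.        , 534.47122802, 209.86385151],
       [  0.        ,   0.        ,   1.        ]]), 'k1': 0.034453265700576316, 'R': array([[ 0.01052851, -0.9997619 ,  0.01911266],
       [-0.982116  , -0.01393214, -0.18776064],
       [ 0.18798221, -0.01679401, -0.98202884]]), 't': array([-0.10341272,  0.45410011,  1.18954273])}
limb_b [([0.487, 0.145, 0.02], 0.85), ([0.447, 0.251, 0.024], 0.69), ([0.306, -0.212, 0.036], 0.44)]
cabinet [([0.495, -0.3, 0.099], 0.6)]
cover_handle [([0.517, -0.246, 0.103], 0.61)]
cam_far_grip [([0.582, -0.255, 0.119], 0.51)]
cam_near_grip [([0.457, -0.248, 0.12], 0.73)]
release_top [([0.401, -0.254, 0.081], 0.64), ([0.581, -0.255, 0.116], 0.58)]
wood_wedge [([0.325, 0.168, 0.041], 0.8)]
sanding_block [([0.306, -0.214, 0.034], 0.9)]
tube_green [([0.605, 0.083, 0.014], 0.87)]
1.0 [[-0.93, 0.37, 0.0], [0.37, 0.93, 0.0], [-0.0, 0.0, -1.0]]
```

View pics/scene0.png

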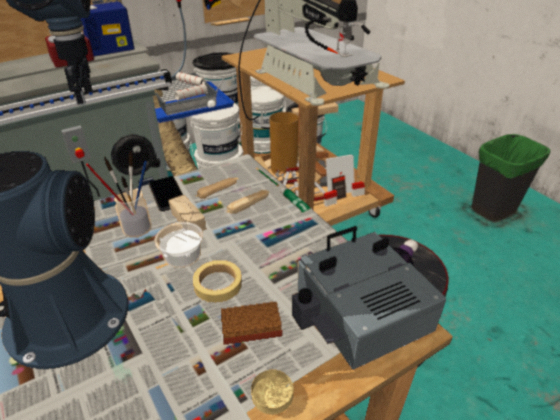

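View pics/top0.png

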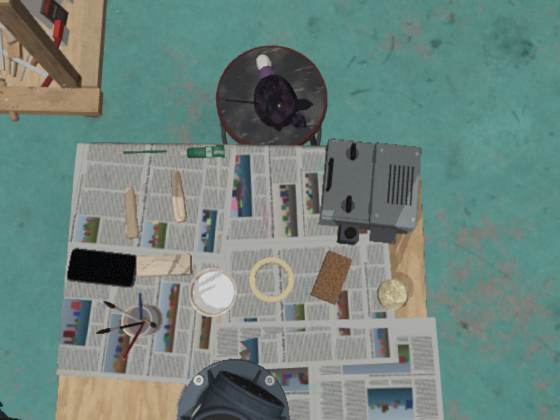

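The pictures show two limbs: top px (131,212) and (178,196). The wedge is at (162,264). The cabinet has its cover on the left, with the cams at (352,150) and (348,204), the handle at (329,178) and the release at (347,233). Next I'll refine the cabinet pose with the wrist camera.

```bash
cat > h.py <<'E'
from bench import manip as m
import cv2, numpy as np
from scipy.spatial.transform import Rotation as Ro
def down(yaw):      # tool down, closing axis (tool y) at angle yaw in world xy
    y=np.array([np.cos(yaw),np.sin(yaw),0]); z=np.array([0,0,-1.]); return np.stack([np.cross(y,z),y,z],1)
def cloud(cam):
    k=m.get_calibration(cam); p,d=m.grab_frame(cam); K=k["camera_matrix"]
    v,u=np.mgrid[:420,:560]
    uv=np.stack([u.ravel(),v.ravel()],1).astype(np.float64)[:,None]
    s=cv2.undistortPoints(uv,K,np.array([k["k1"],0,0,0.]))[:,0]
    c=np.c_[s,np.ones(len(s))]*d.reshape(-1,1)
    X=(c-k["t"])@k["R"]
    X[d.ravel()==0]=np.nan
    return p,d,X.reshape(420,560,3)
def best(R,q=None):  # choose of R and its half turn the one with smaller last joint
    pass
def look(c,n): return [(np.round(r["at"],4).tolist(),round(r["confidence"],2)) for r in m.look_for(c,n)]
def st(s=""): print(s,"t%.1f"%m.current_time(),"pos",np.round(m.current_ee_pos(),4),"F",np.round(m.current_force(),1),"w %.3f gf %.1f"%(m.current_grip_width(),m.current_grip_force()),"q6 %.2f"%m.current_qpos()[5])
E
python3 - <<'E'
from h import *
k=m.get_calibration("wrist"); R=m.current_tcp_rot(); c=-k["R"].T@k["t"]
print("cam in tcp",R.T@(c-m.current_ee_pos()), (k["R"]@R).round(2).tolist(),k["camera_matrix"][0,0])
for a in (np.pi/2,-np.pi/2):
    print(a,m.inverse_kinematics([.52,-.27,.36],down(a)))
m.move_ptp([.47,-.27,.40],down(np.pi/2-.05)); m.dwell(.3)
p,d,X=cloud("wrist"); cv2.imwrite("pics/w1.png",p[:,:,::-1]); np.save("pics/w1X.npy",X)
for n in ["cover_handle","cam_far_grip","cam_near_grip","release_top","cabinet"]: print(n,look("wrist",n))
st()
E
```

```text
cam in tcp [ 0.06673663  0.00127701 -0.14216122] [[0.0, 1.0, -0.0], [-0.97, 0.0, -0.26], [-0.26, 0.0, 0.97]] 360.7712825441917
1.5707963267948966 [-5.58359775e-01  3.23589607e-01  1.37417345e+00 -4.44089210e-16
  1.44382960e+00 -2.12915610e+00]
-1.5707963267948966 [-5.58359775e-01  3.23589607e-01  1.37417345e+00 -4.44089210e-16
  1.44382960e+00  1.01243655e+00]
cover_handle [([0.5116, -0.25, 0.0992], 0.85), ([0.4571, -0.2436, 0.1181], 0.75)]
cam_far_grip [([0.5781, -0.2579, 0.1183], 0.7)]
cam_near_grip [([0.4568, -0.2451, 0.115], 0.87)]
release_top [([0.4042, -0.2564, 0.078], 0.86), ([0.4575, -0.2438, 0.1179], 0.67), ([0.5005, -0.3001, 0.0266], 0.16)]
cabinet [([0.4927, -0.3, 0.1002], 0.89), ([0.5817, -0.2578, 0.1179], 0.58)]
 t4.6 pos [ 0.47 -0.27  0.4 ] F [ 0.1 -0.5 -0.2] w 0.995 gf 0.0 q6 -2.13
```

View pics/w1.png

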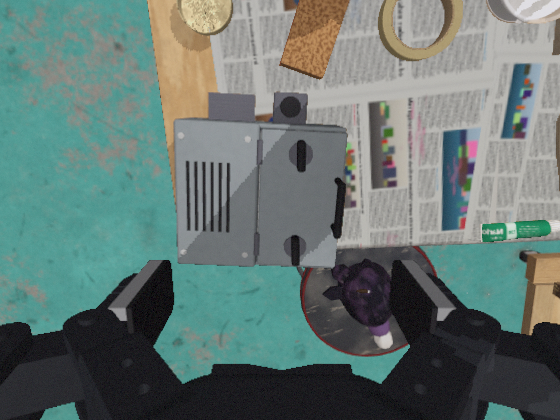

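Run:
```python
import numpy as np,cv2
X=np.load("pics/w1X.npy")
v,u=np.mgrid[:420,:560]
def sel(u0,u1,v0,v1,z0,z1):
    s=(u>=u0)&(u<=u1)&(v>=v0)&(v<=v1)&(X[...,2]>z0)&(X[...,2]<z1); return X[s]
for n,a in dict(far=(280,310,232,270,.112,.14),near=(288,316,138,176,.112,.14),handle=(325,350,175,240,.122,.15),rel=(276,304,94,122,.072,.09)).items():
    P=sel(*a); print(n,len(P),P.mean(0).round(4),((P.max(0)+P.min(0))/2).round(4),np.ptp(P,axis=0).round(4),np.median(P[:,2]).round(4))
P=sel(170,350,110,275,.092,.108)
r=cv2.minAreaRect((P[:,:2]*1000).astype(np.float32)); print(len(P),r,cv2.boxPoints(r),np.median(P[:,2]))
```

```text
far 242 [ 0.5764 -0.256   0.1238] [ 0.5784 -0.2559  0.1198] [0.0358 0.0104 0.015 ] 0.1247
near 273 [ 0.4588 -0.2446  0.1247] [ 0.459  -0.2446  0.1208] [0.0346 0.0103 0.0142] 0.1251
handle 487 [ 0.522  -0.203   0.1372] [ 0.5232 -0.2029  0.1313] [0.0674 0.0146 0.0181] 0.1377
rel 357 [ 0.4031 -0.2537  0.0784] [ 0.4032 -0.2538  0.0783] [0.0252 0.025  0.0056] 0.0784
22227 ((513.6279907226562, -299.4742431640625), (212.36203002929688, 187.92352294921875), 84.24351501464844) [[ 409.49005 -395.69537]
 [ 596.4659  -414.54425]
 [ 617.7659  -203.25311]
 [ 430.7901  -184.40424]] 0.0996203161482461
```

```bash
cat >> h.py <<'E'
YAW=-.0985; H=np.array([.5138,-.2998,0.])
C=Ro.from_euler('z',YAW).as_matrix()
def W(x,y,z): return H+C@np.array([x,y-.010,z])   # cabinet frame -> world
def cam(x,a0,a1,near_z=.1045,pause=False):
    p=W(x,.060,near_z); up=p+[0,0,.06]
    yaw=lambda a: -np.pi/2+YAW+a
    m.move_ptp(up,down(yaw(a0))); m.set_gripper(.45,40); m.move_l(p,max_speed=.1); m.set_gripper(0,40); st("grip")
    for a in np.linspace(a0,a1,5)[1:]: m.move_l(p,down(yaw(a)))
    m.dwell(.2); st("turned"); print(np.round(m.current_ft_torque(),2))
    m.set_gripper(.45); m.move_l(up,max_speed=.2)
E
python3 - <<'E'
from h import *
m.move_ptp([.47,-.25,.25],down(-np.pi/2+YAW))
cam(-.06,0,np.pi/2)
cam(.06,0,np.pi/2)
m.move_ptp([.45,-.29,.38],down(-np.pi/2+YAW+.0)); m.dwell(.2)
p,d,X=cloud("wrist"); cv2.imwrite("pics/w2.png",p[:,:,::-1]); st()
E
```

```text
grip t9.4 pos [ 0.459  -0.2458  0.1053] F [ -3.8 -11.    2.5] w 0.109 gf 42.0 q6 1.09
turned t11.7 pos [ 0.4598 -0.2469  0.1054] F [ -1.  -17.9  -3.9] w 0.108 gf 41.3 q6 -0.48
[-2.85  0.38 -0.05]
grip t15.4 pos [ 0.5784 -0.2577  0.1055] F [-3.5 -9.   2.2] w 0.107 gf 41.9 q6 1.18
turned t17.7 pos [ 0.579  -0.2588  0.1056] F [  0.9 -14.9  -1.7] w 0.107 gf 41.4 q6 -0.39
[-2.48  0.04 -0.05]
 t20.1 pos [ 0.4501 -0.2899  0.3794] F [ 0.9 -0.6 -0. ] w 0.449 gf 0.0 q6 1.01
```

View pics/w2.png

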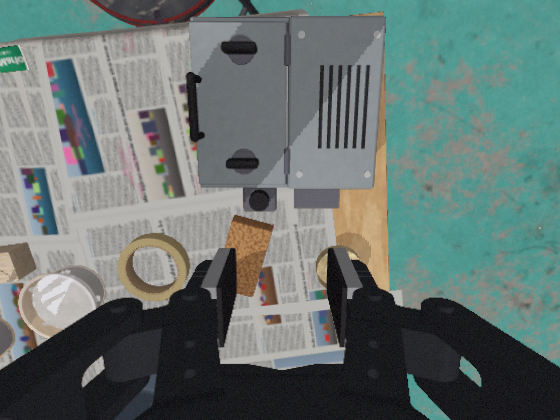

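Both cams are unlocked: the wings at (240,47) and (242,162) lie along y. Next is the cover.

```bash
sed -i 's/-.2998,0/-.3010,0/' h.py
cat >> h.py <<'E'
def hpose(th,phi,flip,d=.016):   # TCP pose pinching the cover handle at cover angle th, tool tilted phi
    y=.010+.098*np.cos(th)-.034*np.sin(th); z=.100+.098*np.sin(th)+.034*np.cos(th)
    R=C@Ro.from_euler('x',phi).as_matrix()@C.T@down((-1 if flip else 1)*np.pi/2+YAW)
    return W(0,y,z)+d*R[:,2],R
E
python3 - <<'E'
from h import *
ths=np.linspace(0,2.07,15)
for f in (0,1):
    print(f,[None if (q:=m.inverse_kinematics(*hpose(t,.3*t,f))) is None else np.round(q,2).tolist() for t in ths[[0,4,8,11,14]]], m.inverse_kinematics(*hpose(2.07,.62,f,-.08)))
E
```

```text
0 [[-0.45, 0.51, 1.72, -0.0, 0.91, -1.93], [-0.58, 0.49, 1.62, 0.17, 1.12, -2.14], [-0.72, 0.56, 1.48, 0.3, 1.33, -2.3], [-0.81, 0.66, 1.36, 0.37, 1.46, -2.39], [-0.88, 0.78, 1.26, 0.43, 1.57, -2.45]] [-0.93175332  0.77765753  1.0618232   0.41006288  1.77067799 -2.41875611]
1 [[-0.45, 0.51, 1.72, -0.0, 0.91, 1.22], [-0.58, 0.49, 1.62, 0.17, 1.12, 1.01], [-0.72, 0.56, 1.48, 0.3, 1.33, 0.85], [-0.81, 0.66, 1.36, 0.37, 1.46, 0.75], [-0.88, 0.78, 1.26, 0.43, 1.57, 0.69]] [-0.93175332  0.77765753  1.0618232   0.41006288  1.77067799  0.72283654]
```

Run:
```python
from h import *
ths=np.linspace(0,2.08,14)
p,R=hpose(0,0,1); m.move_ptp(p+[0,0,.07],R); m.set_gripper(.5,40); m.move_l(p,max_speed=.12); m.set_gripper(0,40); st("grip")
for i,t in enumerate(ths[1:]):
    m.move_l(*hpose(t,.3*t,1)); 
    if i%3==0: st("th%.2f"%t)
m.dwell(.2); st("end")
m.set_gripper(.5); p,R=hpose(2.08,.62,1,-.07); m.move_l(p,max_speed=.15); st("back")
m.move_ptp(W(-.02,.10,.38),down(-np.pi/2+YAW)); m.dwell(.2)
p,d,X=cloud("wrist"); cv2.imwrite("pics/w3.png",p[:,:,::-1]); np.save("pics/w3X.npy",X); st(); print(look("wrist","tray_handle"))
```

```text
grip t22.3 pos [ 0.5237 -0.2043  0.1188] F [-2.4 -4.2  4.1] w 0.096 gf 39.0 q6 1.22
th0.16 t22.6 pos [ 0.523  -0.2098  0.1336] F [ 1.7 -1.2 -1.9] w 0.096 gf 39.5 q6 1.15
th0.64 t23.4 pos [ 0.5203 -0.2386  0.1705] F [ 1.2  8.7 10.2] w 0.098 gf 40.1 q6 0.99
th1.12 t24.1 pos [ 0.516  -0.2835  0.1899] F [-5.2  4.4 25.4] w 0.096 gf 41.5 q6 0.86
th1.60 t24.9 pos [ 0.511  -0.3318  0.1833] F [-4.3 -5.2 14. ] w 0.095 gf 42.5 q6 0.76
th2.08 t25.7 pos [ 0.5076 -0.3701  0.1548] F [ 2.1 -8.4  3.9] w 0.094 gf 42.9 q6 0.69
end t25.9 pos [ 0.5076 -0.3696  0.1554] F [ 2.9 -9.2  3. ] w 0.094 gf 42.9 q6 0.69
back t27.1 pos [ 0.5021 -0.418   0.2252] F [0.2 0.5 0.4] w 0.504 gf 0.0 q6 0.72
 t28.4 pos [ 0.5027 -0.2104  0.379 ] F [-0.4  0.8  0.9] w 0.502 gf 0.0 q6 1.19
[([0.5236, -0.2508, 0.0295], 0.86), ([0.5747, -0.3196, 0.1653], 0.58)]
```

View pics/w3.png

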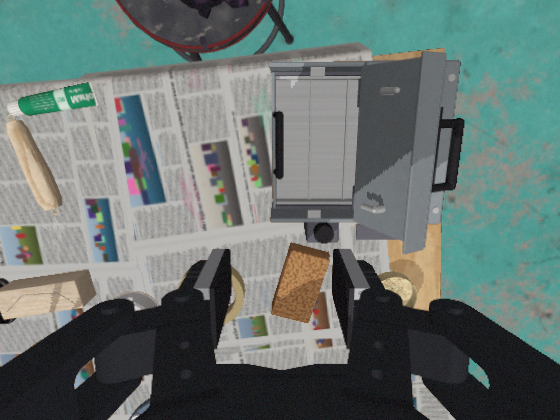

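Cover is up; the tray's pull bar shows at (278,145).

Run:
```python
from h import *
X=np.load("pics/w3X.npy"); S=X[100:190,265:292].reshape(-1,3); S=S[(S[:,2]>.076)&(S[:,2]<.1)]
c=(S.max(0)+S.min(0))/2; print(len(S),c,np.ptp(S,axis=0),"pred",W(0,.103,.08))
b=W(0,.103,.064); b=b+C[:,1]*((c-b)@C[:,1]) ; print(b)
R=down(-np.pi/2+YAW)
m.move_ptp(b+[0,0,.08],R); m.set_gripper(.45,60); m.move_l(b,max_speed=.12); m.set_gripper(0,60); st("grip")
m.move_l(b+C[:,1]*.145,max_speed=.12); st("pulled")
for e in (.147,.149,.151):
    m.move_l(b+C[:,1]*e,max_speed=.05); st(e)
    if abs(m.current_force()@C[:,1])>25: break
m.dwell(.2); m.set_gripper(.45); m.dwell(.4); m.move_l(m.current_ee_pos()+[0,0,.1],max_speed=.2)
m.move_ptp([.44,-.12,.40],R); m.dwell(.2)
p,d,X=cloud("wrist"); cv2.imwrite("pics/w4.png",p[:,:,::-1]); np.save("pics/w4X.npy",X); st()
for n in ["lane_rear","lane_front","tray_handle"]: print(n,look("wrist",n))
```

```text
557 [ 0.52360886 -0.20802443  0.08222975] [0.08206914 0.0159903  0.0086911 ] pred [ 0.52294569 -0.20845079  0.08      ]
[ 0.52299383 -0.20796365  0.064     ]
grip t30.8 pos [ 0.5234 -0.2084  0.0648] F [-2.  -1.6  6.3] w 0.088 gf 58.6 q6 1.21
pulled t32.1 pos [ 0.5378 -0.064   0.0648] F [-0.9 -3.1  7.3] w 0.091 gf 59.4 q6 1.47
0.147 t32.4 pos [ 0.5378 -0.0637  0.0648] F [ -4.  -16.5   5.7] w 0.090 gf 59.6 q6 1.47
0.149 t32.6 pos [ 0.5379 -0.0635  0.0648] F [ -6.3 -30.7   5.4] w 0.091 gf 59.9 q6 1.47
 t35.5 pos [ 0.4402 -0.1198  0.399 ] F [ 0.7  0.4 -0.3] w 0.452 gf 0.0 q6 1.30
lane_rear [([0.5421, -0.1584, 0.0298], 0.63)]
lane_front [([0.5361, -0.1613, 0.0235], 0.78)]
tray_handle [([0.539, -0.1542, 0.0262], 0.87)]
```

View pics/w4.png

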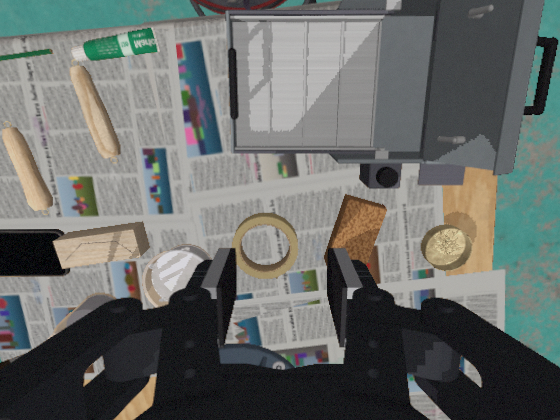

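Tray is locked out: bar at (233,85), three lanes visible, limbs at (97,112) and (25,168). Next I measure the limbs and tray.

```bash
cat >> h.py <<'E'
def limbs(tag):
    p,d,X=cloud("wrist"); cv2.imwrite(f"pics/{tag}.png",p[:,:,::-1])
    pi=p.astype(int); z=X[...,2]
    wood=(z>.007)&(z<.034)&(X[...,0]>.33)&(X[...,0]<.68)&(X[...,1]>0)&(pi[...,0]-pi[...,2]>25)
    n,lab,s,_=cv2.connectedComponentsWithStats(cv2.morphologyEx(wood.astype(np.uint8),cv2.MORPH_OPEN,np.ones((3,3))))
    out=[]
    for i in range(1,n):
        if s[i,4]<500: continue
        P=X[lab==i]; (cx,cy),(w,h),a=cv2.minAreaRect((P[:,:2]*1e3).astype(np.float32))
        if max(w,h)<100: continue
        if w<h: a+=90
        a=(a+90)%180-90
        out.append((np.array([cx,cy])/1e3,np.deg2rad(a),max(w,h),min(w,h),np.percentile(P[:,2],98)))
    for o in out: print(tag,np.round(o[0],4),"ang %.1f L %.0f W %.0f top %.4f"%(np.rad2deg(o[1]),*o[2:]))
    return out
E
python3 - <<'E'
from h import *
X=np.load("pics/w4X.npy"); S=X[35:130,222:245].reshape(-1,3); S=S[(S[:,2]>.074)&(S[:,2]<.1)]
c=(S.max(0)+S.min(0))/2; q=C.T@(c-H); print("bar cab",q+[0,.01,0],np.ptp(S,axis=0))
S=X[5:170,225:380].reshape(-1,3); L=(S-H)@C; T=L[(L[:,2]>.040)&(L[:,2]<.052)&(L[:,1]>.04)&(L[:,1]<.2)]
print("walls x",np.percentile(T[T[:,0]<0][:,0],[2,50,98]),np.percentile(T[T[:,0]>0][:,0],[2,50,98])); 
Fl=L[(abs(L[:,0])<.06)&(L[:,1]>.06)&(L[:,1]<.18)]; print("floor",np.percentile(Fl[:,2],[10,50,90]))
m.move_ptp([.42,.2,.38],down(np.pi/2)); m.set_gripper(1.0); m.dwell(.2)
limbs("w5"); print(look("wrist","limb_b"),look("wrist","wood_wedge")); st()
E
```

```text
bar cab [-3.71395232e-05  2.42947848e-01  8.25563733e-02] [0.08056277 0.01625801 0.00828794]
walls x [-0.10313248 -0.08115022 -0.07956188] [0.07901302 0.08152139 0.08863752]
floor [0.02434033 0.02559708 0.02705568]
w5 [0.4526 0.2536] ang 8.1 L 120 W 29 top 0.0256
w5 [0.5231 0.1382] ang 8.6 L 129 W 29 top 0.0261
[([0.442, 0.252, 0.022], 0.85), ([0.5115, 0.1355, 0.0206], 0.75)] []
 t38.7 pos [0.42 0.2  0.38] F [-0.5  0.8  0. ] w 0.999 gf 0.0 q6 -1.23
```

View pics/w5.png

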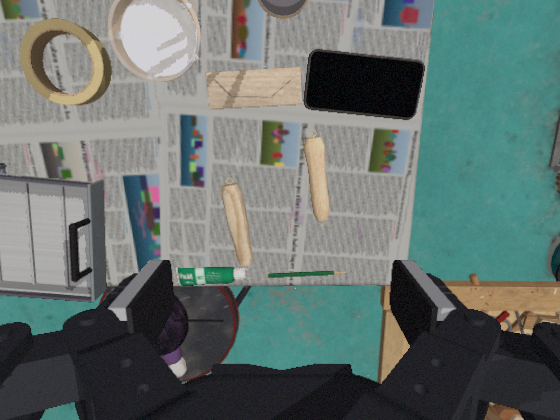

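Limbs: one from (312,127) (eye) to (323,220), the other from (230,178) (eye) to (247,266); its tip is close to the tube's cap, so it has been knocked. I need the ends including the eyes.

Run:
```python
from h import *
import cv2
k=m.get_calibration("wrist"); K=k["camera_matrix"]
def ray(u,v,z):
    s=cv2.undistortPoints(np.array([[[u,v]]],float),K,np.array([k["k1"],0,0,0.]))[0,0]; d=k["R"].T@np.array([*s,1]); c=-k["R"].T@k["t"]; return c+d*(z-c[2])/d[2]
for a,b in (((312,126),(323,221)),((230,177),(247,267))):
    A,B=ray(*a,.013),ray(*b,.010); D=B-A; print(A.round(4),B.round(4),"mid",((A+B)/2).round(4),"L",np.linalg.norm(D[:2]).round(4),np.rad2deg(np.arctan2(D[1],D[0])).round(1))
p=cv2.imread("pics/w5.png"); cv2.imwrite("pics/w5c.png",cv2.resize(p[115:285,200:350],None,fx=3.5,fy=3.5,interpolation=cv2.INTER_CUBIC))
```

```text
[0.378  0.2442 0.013 ] [0.5162 0.264  0.01  ] mid [0.4471 0.2541 0.0115] L 0.1396 8.2
[0.4493 0.1286 0.013 ] [0.5904 0.1492 0.01  ] mid [0.5198 0.1389 0.0115] L 0.1426 8.3
```

View pics/w5c.png

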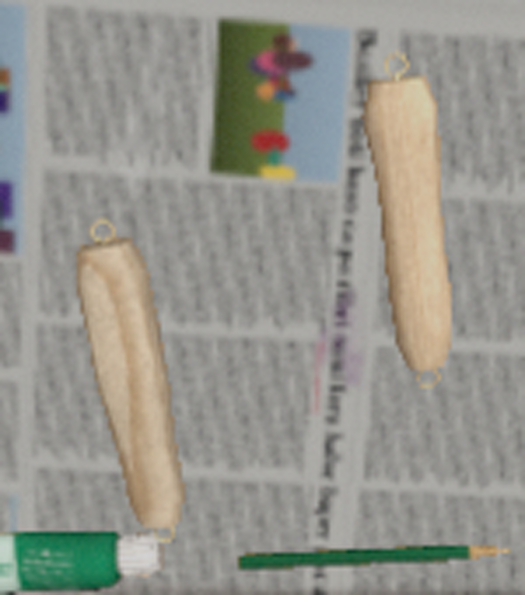

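```bash
cat >> h.py <<'E'
def pick(c,ang,h=.008,f=60):
    R=down(ang+np.pi/2); p=np.array([*c,h])
    m.move_ptp(p+[0,0,.10],R); m.set_gripper(.75,f); m.move_l(p,max_speed=.12); m.set_gripper(0,f); st("picked")
    m.move_l(p+[0,0,.16],max_speed=.2); st("lifted")
def place(y,h=.0095,x=0):
    R=down(YAW+np.pi/2); p=W(x,y,.026+h)
    m.move_ptp(p+[0,0,.13],R); m.dwell(.1); st("over")
    m.move_l(p+[0,0,.02],max_speed=.2); m.move_l(p,max_speed=.04); st("down")
    m.set_gripper(.6); m.move_l(p+[0,0,.15],max_speed=.2)
E
python3 - <<'E'
from h import *
pick([.5231,.1382],np.deg2rad(8.5)); 
if m.current_grip_width()>.2: place(.082)
st()
m.move_ptp([.42,.2,.38],down(np.pi/2)); m.dwell(.2); limbs("w6");
E
```

```text
picked t41.6 pos [0.5236 0.1383 0.0088] F [-0.9 -1.2  6. ] w 0.341 gf 60.0 q6 -1.55
lifted t42.6 pos [0.5225 0.1381 0.1669] F [0.7 0.  0.2] w 0.335 gf 59.2 q6 -1.55
over t44.0 pos [ 0.5213 -0.2282  0.1655] F [ 0.7  0.1 -0.5] w 0.341 gf 59.2 q6 -1.97
down t45.4 pos [ 0.5208 -0.2293  0.0353] F [ 0.3  0.3 -0.9] w 0.338 gf 59.2 q6 -1.97
 t46.6 pos [ 0.5204 -0.2291  0.1844] F [-0.6 -0.3  0. ] w 0.601 gf 0.0 q6 -1.97
w6 [0.4521 0.252 ] ang 5.7 L 122 W 30 top 0.0256
```

View pics/w6.png

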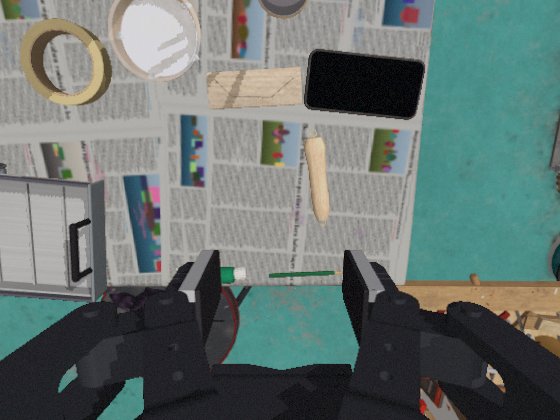

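The first limb was taken and the tube stayed put. The second limb is at (316,178). Picking it now.

Run:
```python
from h import *
pick([.4524,.2528],np.deg2rad(7)); 
if m.current_grip_width()>.2: place(.178)
st()
m.move_ptp(W(-.09,.13,.36),down(np.pi/2+YAW)); m.dwell(.2)
p,d,X=cloud("wrist"); cv2.imwrite("pics/w7.png",p[:,:,::-1]); np.save("pics/w7X.npy",X)
L=(X-H)@C; L[...,1]+=.01; z=L[...,2]
k=((z>.034)&(z<.06)&(abs(L[...,0])<.0775)&(L[...,1]>.055)&(L[...,1]<.205)).astype(np.uint8)
n,lab,s,_=cv2.connectedComponentsWithStats(k)
for i in range(1,n):
    if s[i,4]>300: P=L[lab==i]; print(s[i,4],P.min(0).round(4),P.max(0).round(4),cv2.minAreaRect((P[:,:2]*1e3).astype(np.float32)))
p,d=m.grab_frame("top"); cv2.imwrite("pics/t8.png",p[:,:,::-1]); print(look("top","limb_b"))
```

```text
picked t51.4 pos [0.4528 0.253  0.0088] F [-1.5  0.   6.8] w 0.344 gf 60.2 q6 -1.27
lifted t52.4 pos [0.4518 0.2525 0.167 ] F [-0.9 -0.7 -1. ] w 0.346 gf 59.4 q6 -1.27
over t53.9 pos [ 0.5305 -0.1328  0.1655] F [ 0.1  0.5 -0. ] w 0.340 gf 59.4 q6 -1.80
down t55.3 pos [ 0.5303 -0.1338  0.0353] F [ 0.6 -0.1  0.1] w 0.345 gf 59.4 q6 -1.80
 t56.5 pos [ 0.5298 -0.1336  0.1845] F [ 1.3  0.2 -1.2] w 0.601 gf 0.0 q6 -1.80
1857 [-0.0745  0.0696  0.0345] [0.0701 0.0987 0.0534] ((-2.20062255859375, 84.33256530761719), (144.68258666992188, 28.877872467041016), 0.4088914394378662)
1664 [-0.0702  0.1649  0.034 ] [0.0705 0.1948 0.0531] ((0.03000640869140625, 178.20346069335938), (29.828933715820312, 140.5800323486328), 88.03716278076172)
[]
```

View pics/w7.png

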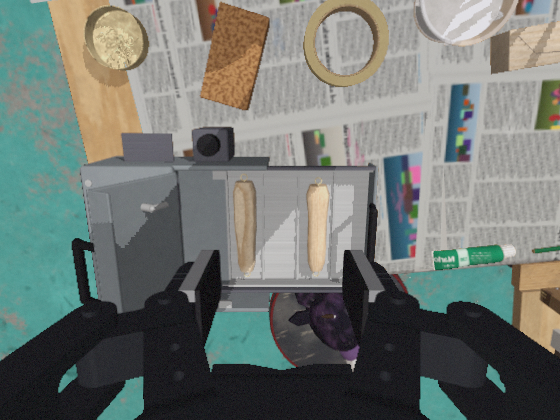

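Both limbs lie flat in their lanes: rear at (245,225), front at (317,225). I'll press the release and confirm the tray goes home.

Run:
```python
from h import *
R=down(np.pi/2+YAW); b=np.array([.4033,-.2545,.0784])
m.move_ptp(b+[0,0,.08],R); m.set_gripper(0,40); m.move_l(b+[0,0,.01],max_speed=.15)
for dz in (-.004,-.0075):
    m.move_l(b+[0,0,dz],max_speed=.03); st(dz)
m.dwell(.3); m.move_l(b+[0,0,.1],max_speed=.2); m.dwell(1.5)
m.move_ptp(W(-.09,.13,.36),R); m.set_gripper(.5); m.dwell(.2)
p,d,X=cloud("wrist"); cv2.imwrite("pics/w9.png",p[:,:,::-1]); st()
L=(X-H)@C; L[...,1]+=.01; S=L[(L[...,2]>.074)&(L[...,2]<.092)&(L[...,1]>.06)&(abs(L[...,0])<.045)]; print("bar y",np.percentile(S[:,1],[2,50,98]))
```

```text
-0.004 t60.3 pos [ 0.4031 -0.2543  0.0742] F [ 0.1 -0.3 -0.4] w -0.000 gf 0.0 q6 -2.13
-0.0075 t60.6 pos [ 0.4032 -0.2544  0.0709] F [-1.   0.2  3.9] w 0.003 gf 2.4 q6 -2.13
 t64.7 pos [ 0.436  -0.1727  0.36  ] F [-0.6 -0.7  0.4] w 0.502 gf 0.0 q6 -1.95
bar y [0.0995741  0.1045483  0.10907128]
```

View pics/w9.png

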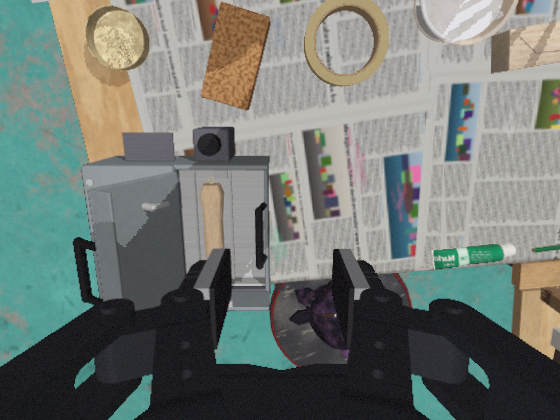

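The tray is in; the bar reads about 1 mm off the earlier home reading, which is within noise. I'll pinch the bar to confirm it, then shut the cover.

Run:
```python
from h import *
R=down(-np.pi/2+YAW); b=np.array([.5230,-.2080,.064])
m.move_ptp(b+[0,0,.08],R); m.set_gripper(.45,40); m.move_l(b,max_speed=.12); m.set_gripper(0,40); st("bar")
m.move_l(b-C[:,1]*.0025,max_speed=.03); st("push"); m.set_gripper(.45); m.move_l(b+[0,0,.10],max_speed=.2)
m.move_ptp(W(-.02,.06,.36),R)
p,R2=hpose(2.08,.62,1,-.07); m.move_ptp(p,R2); m.set_gripper(.5,40)
m.move_l(hpose(2.08,.62,1)[0],max_speed=.1); st("at"); m.set_gripper(0,40); st("grip cover")
for i,t in enumerate([*np.linspace(2.08,0,14)[1:],-.02]):
    m.move_l(*hpose(t,.3*max(t,0),1))
    if i%3==0 or i>11: st("th%.2f"%t)
m.dwell(.3); m.set_gripper(.5); m.move_l(hpose(0,0,1,-.07)[0],max_speed=.2)
m.move_ptp([.45,-.29,.38],down(-np.pi/2+YAW)); m.dwell(.2)
p,d,X=cloud("wrist"); cv2.imwrite("pics/w10.png",p[:,:,::-1]); st()
L=(X-H)@C; L[...,1]+=.01
for y0 in (.02,.05,.08,.1):
    S=L[(abs(L[...,0])<.03)&(L[...,1]>y0)&(L[...,1]<y0+.012)&(L[...,2]>.05)]; print(y0,np.median(S[:,2]))
```

```text
bar t68.7 pos [ 0.5234 -0.2084  0.0648] F [-2.5 -2.5  7.1] w 0.100 gf 39.1 q6 1.21
push t69.0 pos [ 0.5232 -0.2095  0.0647] F [0.1 8.4 9.6] w 0.100 gf 39.8 q6 1.20
at t73.0 pos [ 0.5072 -0.3692  0.1565] F [ 0.4  0.7 -0.5] w 0.498 gf 0.0 q6 0.69
grip cover t73.4 pos [ 0.5072 -0.3691  0.1563] F [ 0.2 -2.2  2.3] w 0.103 gf 38.9 q6 0.69
th1.92 t73.7 pos [ 0.5084 -0.3574  0.1681] F [-1.1 -3.2  6.1] w 0.099 gf 41.2 q6 0.71
th1.44 t74.4 pos [ 0.5127 -0.3152  0.188 ] F [-2.6 -2.  11.3] w 0.098 gf 41.4 q6 0.79
th0.96 t75.2 pos [ 0.5178 -0.2677  0.1843] F [5.5 2.5 3.7] w 0.101 gf 41.1 q6 0.90
th0.48 t76.0 pos [ 0.5219 -0.2278  0.1589] F [ 6.1  1.  -0.5] w 0.095 gf 40.6 q6 1.04
th0.00 t76.8 pos [ 0.5239 -0.2044  0.1171] F [ 6.8 -4.8 -4.4] w 0.097 gf 42.0 q6 1.21
th-0.02 t77.0 pos [ 0.5241 -0.2043  0.1165] F [ 1.8 -3.8  9.5] w 0.097 gf 43.4 q6 1.22
 t79.4 pos [ 0.4503 -0.2895  0.3788] F [-0.5 -0.  -1. ] w 0.499 gf 0.0 q6 1.01
0.02 0.09961668709241475
0.05 0.0995249108419359
0.08 0.09957441500972089
0.1 0.11784198091543763
```

View pics/w10.png

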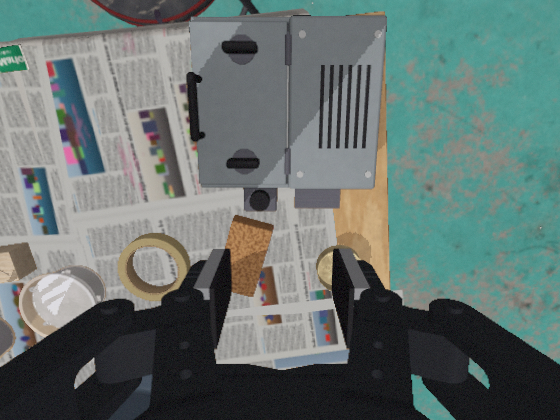

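The cover is shut flat, with the wings at (240,47) and (242,162) still along y. I'll lock the cams.

Run:
```python
from h import *
cam(-.06,np.pi/2,0)
cam(.06,np.pi/2,0)
m.move_ptp([.45,-.29,.38],down(-np.pi/2+YAW)); m.dwell(.2)
p,d,X=cloud("wrist"); cv2.imwrite("pics/w11.png",p[:,:,::-1]); st()
p,d=m.grab_frame("top"); cv2.imwrite("pics/t11.png",p[:,:,::-1])
for n in ["limb_b","wood_wedge","sanding_block","tube_green"]: print(n,look("top",n))
```

```text
grip t82.1 pos [ 0.4598 -0.2456  0.1052] F [3.4 1.  3.9] w 0.107 gf 42.1 q6 -0.48
turned t84.5 pos [ 0.4605 -0.2462  0.1053] F [ 7.6 -2.8  0.8] w 0.106 gf 41.7 q6 1.09
[-0.28 -1.2  -0.04]
grip t88.0 pos [ 0.5793 -0.2574  0.1053] F [3.4 0.1 3.3] w 0.105 gf 41.9 q6 -0.39
turned t90.3 pos [ 0.58   -0.2581  0.1054] F [ 8.9 -4.   1.1] w 0.109 gf 41.5 q6 1.18
[-0.56 -1.37 -0.05]
 t92.4 pos [ 0.4503 -0.2898  0.3789] F [-1.  -0.2 -0.2] w 0.449 gf 0.0 q6 1.01
limb_b []
wood_wedge [([0.3236, 0.1669, 0.0396], 0.59)]
sanding_block []
tube_green [([0.5999, 0.0846, 0.0138], 0.87)]
```

View pics/w11.png

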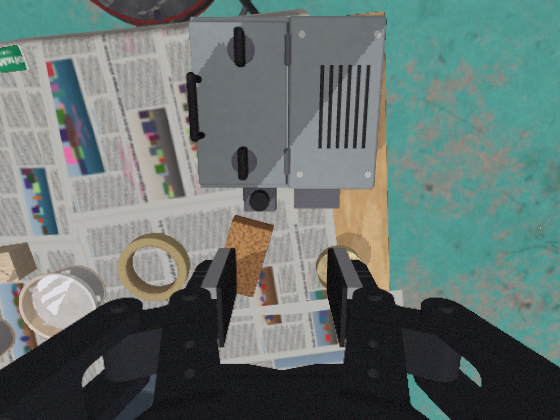

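Both wings, at (239,47) and (242,163), now lie along x, so the cams are locked. The cover is shut and the other things haven't moved, so I'm handing in.

```bash
python3 -c "
from bench import manip as m
print(m.sign_off())"
```

```text
the job is handed in; nothing more can be done
None
```

The job is handed in: the two limbs that were on the bench lie flat in the rear and front lanes, the tray is home, the cover is shut and both cams are locked, in about 92 s of the 210 s allowed; the result of the judging was not shown.

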